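# Clear the bowl and ready the pestle

### The arm

A 7-joint arm with a two-finger parallel gripper is mounted at the origin on the work surface. World frame = base frame: x ahead of the robot, y to its left, z up, the work surface at z = 0. Lengths are in m, angles in rad, forces in N, time in s.
With the tool pointing down it reaches from about 0.4 to 0.9 m from the base axis. Payload 5.6 kg.
Tool frame: the origin (TCP) lies midway between the tips of the shut fingers; the grasp point (between the pads) lies 19 mm behind it; z points along the fingers, y is the line along which they close (so a half turn about z gives the same grasp; the last joint's range is limited). The gripper opens to 92 mm and grips with 3 to 60 N. Pads are 20 mm wide; open, the fingers measure 128 mm over their backs; the gripper's body (75 mm by 189 mm) begins 69 mm behind the grasp point.
Start: joints at [1.102, 0.468, -0.012, 1.603, 0.006, 1.071, -0.056], TCP at [0.268, -0.592, 0.215] pointing down, gripper open.
Joint ranges: [-2.53, 2.53], [-0.31, 2.02], [-1.57, 1.55], [0.28, 2.44], [-1.29, 4.43], [0.15, 1.84], [-2.92, 2.92]. Speed limits (rad/s): [2.57, 2.57, 3.14, 3.14, 3.14, 3.14, 3.14].

### API

Orientations are given as a 3x3 rotation matrix whose columns are the frame's x, y, z axes.
In Python, from station import env, effector, solver, viewer, workorder, search_frame, tip_of gives the robot as it stands. Calls block until the motion is done:
- env.reach(position, orientation): joint-space move of the TCP to a pose.
- env.movel(position, frame=None, rate=0.15): straight line of the TCP; frame=None keeps the orientation; rate is the mean speed in m/s.
- env.goto_joints(angles): joint-space move.
- effector.release() and effector.grasp(squeeze=None): open the fingers fully, or close them until they stop; squeeze is the grip in N (None keeps the last).
- env.pause(seconds).
- solver.inverse_kinematics(position, orientation): joint angles nearest the present ones, or None.
- env.sense(): the state.
- viewer.read_camera(name): name is "scene" or "side" or "wrist"; returns (picture, depth): 480x640x3 uint8, red, green, blue; 480x640 float32, m along the optical axis (not along the pixel's ray), 0 where there is no reading.
- viewer.camera_info(name): a dict with "intrinsics" (3x3 intrinsics, pixels), "eye" and "rotation" of the camera in the world; the wrist camera has in their place "T_tool_cam" (4x4, takes a point from camera to tool coordinates, whose origin is the TCP and whose axes are the flange's). Camera axes: x right, y up, looking along -z (the intrinsics and any distortion apply to the point x, -y, -z); pixel columns grow to the right and rows downward; lengths in m; the calibration is good to about 2 mm. A picture is of the moment at which its call begins: read the wrist's pose just before it. camera_info takes no time and is no camera call.
A pose or a line that the arm cannot do raises env.PlanningError and nothing moves.
- workorder.finish_job(): hands the job in; it is judged then, once.
Trained networks look in the newest picture that a camera, given by its name, has taken for a name from the list of things; names that differ only in an ending like _2 or _b are one class to them, and where a whole thing is asked for, a point or a joint stands for the part that bears it (a point fixed in the world has none). Each returns a list of dicts, best first, with "score" (0 to 1); they miss things now and then, are a little off and sometimes report something else, mostly with a low value. They report only what shows in the picture. A call takes as long as a camera call. They do not tell look-alikes from the thing itself.
- search_frame(camera, name): "at" ([x, y, z] in m, in world coordinates, good to about 4 mm: the middle of the surface that is visible of it).
- tip_of(camera, name): "at" ([x, y, z] in m, in world coordinates, good to about 4 mm: a listed point, or the origin of a listed thing).
The state is a dict: "t": time; "joint_positions": joint angles; "joint_velocities": joint speeds; "tau": joint torques, N m; "ee_pos": TCP position; "tcp_rot": TCP orientation; "wrist_force": force on the tool from outside, world axes, zero at the start; "moment": the same for the moment, N m; "gripper_width": finger opening in m; "grasp_force": force on a finger pad.
Only numpy, scipy, OpenCV 4.12 (cv2) and the standard library are available. Lean on these libraries where they do the work, as an engineer would, in place of code of your own. Each camera call takes 0.05 s, during which the arm holds its last target. There are 200 camera calls.

### The job

Get the bowl ready for crushing spices: first lift the used-up mini jar out of the steel bowl, drop it into the green crate and let go of it; then draw the granite pestle out of its slanted wooden stand, turn it upright with the thick head down, and hold it still over the middle of the bowl, its head a few centimetres above the rim and touching nothing. Finish while still holding the pestle up there; do not put it down. Leave the measuring cup, the brush and the salt pot where they are and keep the bowl standing.

Things in the scene. Friction and masses are not known exactly. Their poses are not given: they have to be found in the camera images.
- jar: Closed plastic mini jar, white with paper label and orange cap, 44 mm diameter, 68 mm tall, 60 g or so. Starts standing on the bowl's inner floor, within 15 mm of its middle, its top about 18 mm above the bowl's rim. Origin: centre of its underside; z is up along its axis.
- jar_mid (a point): Centre of the jar, 34 mm above its underside on its axis.
- bowl: Loose round stainless steel bowl, 180 mm across the rim, 55 mm high, walls 3 mm, flat inner floor 5 mm above the counter and about 100 mm across, widening to about 155 mm outer diameter at 22 mm height. Origin: centre of its underside; z up.
- bowl_rim (a point): Centre of the bowl's mouth, at rim height, 55 mm above the counter.
- crate: Green plastic slatted open crate, fixed to the counter, 200 mm along its x, 160 mm along its y, 90 mm high, walls and floor 5 mm. Origin: centre of its underside, z up.
- stand: Wooden pestle stand, fixed to the counter: a base plate 150 x 90 mm (x, y), 8 mm thick, carrying a square sleeve (outside 60 x 60 mm, bore 48 x 48 mm, 72 mm deep) that leans over by 55 degrees from the vertical towards the stand's +x. Highest edge of the sleeve 96 mm above the counter. Origin: centre of the base plate's underside, z up.
- pestle: Grey granite pestle, 170 mm long, about 0.4 kg, loose in the sleeve, head down, handle leaning out to the stand's +x. Origin: centre of the head's flat end; z: from there along the axis to the handle's end. Head 44 mm thick to z = 70 mm, taper to z = 95 mm, then straight handle 22 mm thick. 72 mm of it is in the sleeve; centre of mass near z = 60 mm. It pulls straight out along its z.
- cup: Bystander: aluminium measuring cup, 68 mm across, 50 mm high, flat handle 70 mm long towards its -x. Origin: centre of its underside.
- brush: Bystander: red silicone brush lying flat, 190 mm long along its x (from -105 to +84 mm), 36 mm wide, 14 mm high. Origin: on its underside.
- saltpot: Bystander: white ceramic salt pot with cork lid, 56 mm across, 60 mm high. Origin: centre of its underside.
Mind the look-alikes: they are no part of the job. Several things look just like the stand: the one meant starts farthest to the robot's right.

How it is judged:
By the outcome, as a careful person would: the job done as asked, in the order asked, and still so for the second after the job is handed in, while the arm keeps its last pose, push and grip.
It also fails if it takes over 64 s, if anything falls off the work surface, if the arm or the gripper's body presses on something with over 40 N, if the wrist force passes 120 N, or if a joint passes its speed limit or range.

## Working session

There is one attempt and no reset: what is moved stays moved. The work goes in short steps, each a Python script; the robot and the scene stay as the last script left them, time stands still between calls to the robot, and variables do not carry over. Pictures are saved under pics/ and viewed, at most 10 in all, crops included, and the job is handed in when it is done.

```bash
ls; mkdir -p pics
python3 - <<'E'
from station import env,effector,solver,viewer,search_frame,tip_of
import cv2,numpy as np
ims=[]
for c in ("scene","side"):
    p,d=viewer.read_camera(c); cv2.imwrite(f"pics/{c}0.png",p[:,:,::-1])
    i=viewer.camera_info(c); print(c,{k:np.round(v,3).tolist() if not isinstance(v,str) else v for k,v in i.items()})
    np.savez(f"/tmp/{c}.npz",p=p,d=d)
    for n in ("jar","bowl_rim","crate","stand","pestle","cup","brush","saltpot"):
        print(c,n,[(np.round(r["at"],3).tolist(),round(r["score"],2)) for r in tip_of(c,n)])
print(env.sense()["t"])
E
```

```text
pics
scene {'intrinsics': [[438.353, 0.0, 314.743], [0.0, 438.353, 238.02], [0.0, 0.0, 1.0]], 'eye': [0.922, -0.265, 0.696], 'rotation': [[0.56, -0.662, 0.498], [0.828, 0.459, -0.321], [-0.016, 0.592, 0.805]]}
scene jar [([0.444, 0.29, 0.005], 0.8)]
scene bowl_rim [([0.436, 0.301, 0.053], 0.98), ([0.442, 0.29, 0.006], 0.65)]
scene crate [([0.537, -0.034, -0.003], 0.81)]
scene stand [([0.483, -0.311, -0.002], 0.85), ([0.29, -0.176, 0.004], 0.78)]
scene pestle [([0.455, -0.295, 0.038], 0.93)]
scene cup [([0.674, 0.179, 0.003], 0.81), ([0.44, 0.297, -0.0], 0.3)]
scene brush [([0.718, -0.248, -0.002], 0.7), ([0.442, 0.286, 0.04], 0.38)]
scene saltpot [([0.738, -0.002, -0.0], 0.74)]
side {'intrinsics': [[442.869, 0.0, 315.79], [0.0, 442.869, 241.731], [0.0, 0.0, 1.0]], 'eye': [0.077, 0.507, 0.613], 'rotation': [[-0.748, 0.41, -0.522], [-0.664, -0.466, 0.585], [-0.004, 0.784, 0.621]]}
side jar [([0.449, 0.291, -0.0], 0.85), ([0.438, 0.296, 0.0], 0.19)]
side bowl_rim [([0.441, 0.301, 0.053], 0.93), ([0.485, -0.311, 0.001], 0.55)]
side crate [([0.537, -0.032, 0.0], 0.56)]
side stand [([0.487, -0.311, -0.001], 0.68), ([0.293, -0.178, 0.001], 0.59)]
side pestle []
side cup [([0.675, 0.175, -0.003], 0.76)]
side brush [([0.711, -0.244, -0.004], 0.73)]
side saltpot [([0.734, 0.002, 0.0], 0.9), ([0.448, 0.288, 0.001], 0.69)]
0.9
```

View scene.

View pics/scene0.png

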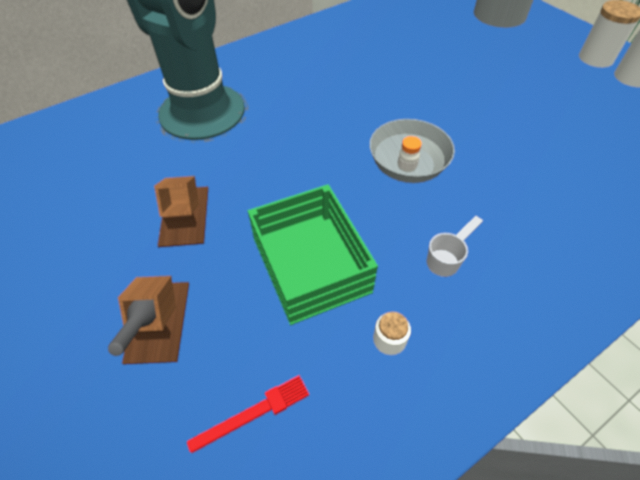

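View pics/side0.png

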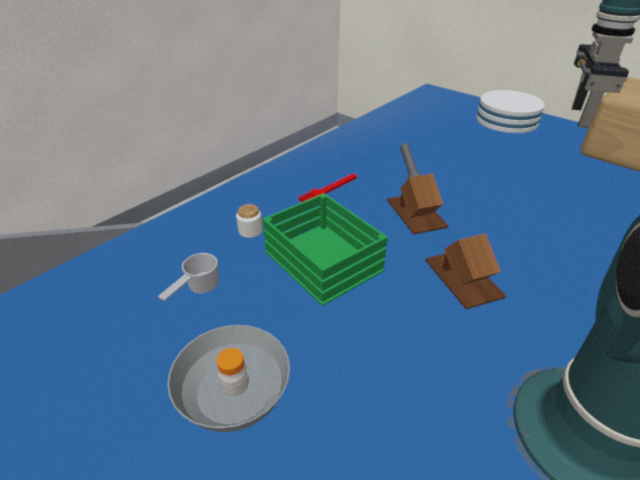

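The stand candidates in the scene picture are (155,320), which holds the pestle and sits at y=-0.31, and (183,215), which is empty and sits at y=-0.18. The first is farther to the robot's right and carries the pestle, so it fits. I'll confirm it in a crop and fit the pestle axis from depth.

```bash
cat > h.py <<'E'
import numpy as np,cv2
from station import env,effector,solver,viewer,search_frame,tip_of,workorder
def cloud(cam,d,pose=None):
    i=viewer.camera_info(cam);K=np.array(i["intrinsics"])
    v,u=np.mgrid[:480,:640]
    P=np.stack([(u-K[0,2])/K[0,0]*d,-(v-K[1,2])/K[1,1]*d,-d],-1)
    if cam=="wrist":
        T=np.array(i["T_tool_cam"]);P=P@T[:3,:3].T+T[:3,3]
        return P@np.array(pose[1]).T+np.array(pose[0])
    return P@np.array(i["rotation"]).T+np.array(i["eye"])
def axisfit(P,p,ctr,rad=.16,dz=(0.05,.25)):
    q=p.astype(int);grey=(q.max(-1)-q.min(-1)<25)
    m=grey&(np.linalg.norm(P[...,:2]-ctr,axis=-1)<rad)&(P[...,2]>dz[0])&(P[...,2]<dz[1])
    return m,P[m]
E
python3 - <<'E'
from h import *
for c in ("scene","side"):
    z=np.load(f"/tmp/{c}.npz");p,d=z["p"],z["d"];P=cloud(c,d)
    m,X=axisfit(P,p,np.array([.485,-.311]))
    mu=X.mean(0);w=np.linalg.svd(X-mu)[2][0];w*=np.sign(w[2])
    print(c,len(X),mu.round(3),w.round(3),np.degrees(np.arctan2(w[1],w[0])),np.degrees(np.arccos(w[2])),X[np.argmax(X@w)].round(3),X[np.argmin(X@w)].round(3))
    # stand base outline: brown, low z
    q=p.astype(int);b=(q[...,0]>q[...,2]+20)&(np.linalg.norm(P[...,:2]-[.485,-.311],axis=-1)<.11)&(P[...,2]<.013)&(P[...,2]>.002)
    r=cv2.minAreaRect(P[b][:,:2].astype(np.float32)*1000);print(r)
    # bowl rim & jar cap
    o=(q[...,0]>180)&(q[...,2]<90)&(P[...,2]>.04)&(np.linalg.norm(P[...,:2]-[.44,.3],axis=-1)<.1)
    Y=P[o];t=Y[Y[:,2]>Y[:,2].max()-.006];print("cap",len(t),t.mean(0).round(3),t.min(0).round(3),t.max(0).round(3))
    g=(P[...,2]>.03)&(P[...,2]<.062)&(np.linalg.norm(P[...,:2]-[.44,.3],axis=-1)<.12)&~o&(np.linalg.norm(P[...,:2]-[.44,.3],axis=-1)>.06)
    print("rim",cv2.minEnclosingCircle(P[g&(P[...,2]>.047)][:,:2].astype(np.float32)))
    g=(q[...,1]>q[...,0]+40)&(q[...,1]>q[...,2]+40)&(P[...,2]>.083);print("crate",cv2.minAreaRect(P[g][:,:2].astype(np.float32)*1000),P[g].max(0))
p=np.load("/tmp/scene.npz")["p"]
cv2.imwrite("pics/crop.png",cv2.resize(p[150:390,80:300,::-1],None,fx=2.4,fy=2.4,interpolation=2))
E
```

```text
scene 1144 [ 0.532 -0.335  0.106] [ 0.733 -0.467  0.494] -32.499805790420524 60.3868591779111 [ 0.576 -0.372  0.133] [ 0.425 -0.302  0.057]
((487.1219482421875, -312.369873046875), (87.65863037109375, 148.12474060058594), 58.17978286743164)
cap 172 [0.448 0.287 0.073] [0.429 0.269 0.071] [0.467 0.306 0.077]
rim ((0.43961799144744873, 0.2960280179977417), 0.09114350378513336)
crate ((694.540771484375, -85.25563049316406), (184.55751037597656, 548.7161254882812), 70.32437133789062) [0.92181042 0.06743428 0.69606962]
side 295 [ 0.535 -0.339  0.11 ] [ 0.738 -0.436  0.516] -30.5659580739093 58.940601082506866 [ 0.569 -0.359  0.139] [ 0.423 -0.311  0.055]
((484.1119079589844, -310.08734130859375), (88.09904479980469, 149.94467163085938), 58.741634368896484)
cap 438 [0.443 0.29  0.073] [0.425 0.27  0.07 ] [0.462 0.309 0.076]
rim ((0.43919289112091064, 0.29656660556793213), 0.09028658270835876)
crate ((317.0200500488281, 154.8201446533203), (231.98565673828125, 820.6828002929688), 50.04106521606445) [0.64794967 0.50726619 0.61280085]
```

View pics/crop.png

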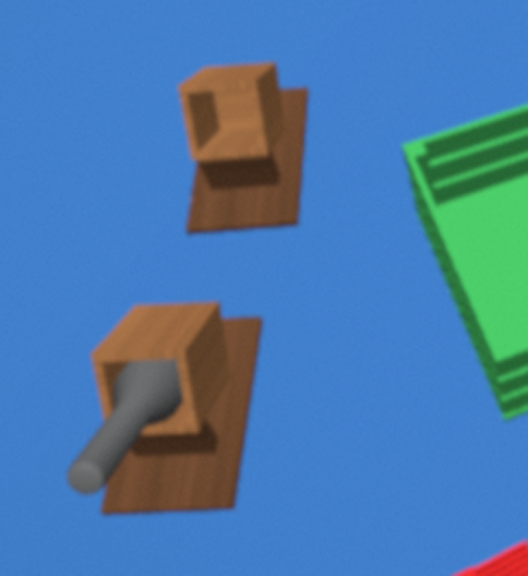

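The crop confirms it: the pestle sits in the stand at lower left (handle end at about (85,475) in the crop), and the upper stand is empty. The depth fit gives an azimuth of about -31.6°, which matches the base plate outline. Next is an IK check of the grasp options and a check of the crate yaw.

```bash
cat >> h.py <<'E'
AZ=np.radians(-31.6);TH=np.radians(55)
U=np.array([np.cos(AZ)*np.sin(TH),np.sin(AZ)*np.sin(TH),np.cos(TH)])
O=np.array([.4555,-.2965,.038])
def Rz_from(zdir,ydir):
    z=zdir/np.linalg.norm(zdir);y=ydir/np.linalg.norm(ydir);return np.stack([np.cross(y,z),y,z],1)
def pestleR(az,th,phi,s=1):
    """pestle at azimuth az, tilt th; tool z = phi rad from perpendicular (phi=90deg: coaxial, -axis)"""
    h=np.array([np.cos(az),np.sin(az),0]);u=h*np.sin(th)+np.array([0,0,np.cos(th)])
    n=h*np.cos(th)-np.array([0,0,np.sin(th)])   # perpendicular, outward-down
    return u,Rz_from(n*np.cos(phi)-u*np.sin(phi),s*np.array([-np.sin(az),np.cos(az),0]))
def down(a): return Rz_from(np.array([0,0,-1.]),np.array([np.cos(a),np.sin(a),0]))
E
python3 - <<'E'
from h import *
for c in ("scene","side"):
    z=np.load(f"/tmp/{c}.npz");p,d=z["p"],z["d"];P=cloud(c,d);q=p.astype(int)
    g=(q[...,1]>q[...,0]+40)&(q[...,1]>q[...,2]+40)&(P[...,2]>.083)&(P[...,2]<.1)&(np.linalg.norm(P[...,:2]-[.537,-.033],axis=-1)<.15)
    print("crate",cv2.minAreaRect(P[g][:,:2].astype(np.float32)*1000))
for a in range(0,180,30):
  for s in (0,np.pi):
    r=[solver.inverse_kinematics(p,down(np.radians(a)+s)) for p in ([.4455,.289,.042],[.4455,.289,.22],[.537,-.033,.08])]
    print(a,s>0,[None if x is None else np.round(x,2).tolist() for x in r])
B=np.array([.4393,.2965,.055])
for phi in (0,20,40,60):
  for s in (1,-1):
    f=np.radians(phi);u,R=pestleR(AZ,TH,f,s);G=O+u*.13
    a=solver.inverse_kinematics(G+.019*R[:,2],R); b=solver.inverse_kinematics(G+.019*R[:,2]+.11*U,R)
    print(phi,s,*[None if x is None else np.round(x,2).tolist() for x in (a,b)])
    for az in (-30,0,34,60,90):
        _,R=pestleR(np.radians(az),0,f,s)
        c=solver.inverse_kinematics(B+[0,0,.035+.13]+.019*R[:,2],R);print("   ",az,None if c is None else np.round(c,2).tolist())
E
```

```text
crate ((539.279052734375, -29.985946655273438), (160.58511352539062, 202.7436065673828), 78.89759063720703)
crate ((537.159912109375, -29.200767517089844), (162.00924682617188, 201.72189331054688), 78.64205169677734)
0 False [[0.05, 0.74, -0.9, 1.97, 0.79, 0.83, -1.3], [0.13, 0.44, -0.97, 1.84, 0.42, 1.07, -1.0], [0.42, 0.53, -0.53, 1.95, 0.39, 0.76, -0.33]]
0 True [[0.27, 1.09, -1.34, 1.96, 1.18, 1.2, 1.59], [0.31, 0.65, -1.31, 1.83, 0.67, 1.21, 1.92], [-0.9, 0.95, 1.34, 2.03, -1.07, 1.13, -2.2]]
30 False [[0.06, 0.75, -0.92, 1.97, 0.81, 0.85, -0.79], [0.15, 0.45, -1.0, 1.84, 0.43, 1.08, -0.49], [0.49, 0.56, -0.62, 1.95, 0.45, 0.78, 0.14]]
30 True [[0.27, 1.09, -1.34, 1.96, 1.18, 1.2, 2.11], [0.31, 0.65, -1.31, 1.83, 0.67, 1.21, 2.45], [0.0, 0.46, -0.01, 1.98, 0.0, 0.7, -2.62]]
60 False [[0.07, 0.76, -0.93, 1.97, 0.82, 0.85, -0.27], [0.18, 0.48, -1.05, 1.84, 0.47, 1.09, 0.0], [0.54, 0.58, -0.69, 1.94, 0.51, 0.8, 0.61]]
60 True [[-1.15, 0.6, 0.66, 2.04, -0.58, 0.69, -2.21], [-1.36, 0.34, 0.89, 1.93, -0.31, 1.02, -2.43], [0.1, 0.47, -0.12, 1.97, 0.08, 0.7, -2.17]]
90 False [[0.08, 0.7
[... 2400 characters left out ...]
44]
60 1 [0.81, 0.91, -0.51, 1.29, 0.33, 1.48, 1.3] [0.74, 1.01, -0.5, 0.92, 0.34, 1.73, 1.35]
    -30 [-0.07, 0.51, -1.1, 2.01, 1.07, 1.24, -0.65]
    0 [0.08, 0.34, -1.1, 2.16, 1.1, 0.82, -0.17]
    34 [0.13, 0.17, -0.85, 2.24, 0.59, 0.31, 0.96]
    60 [0.59, 0.39, -1.25, 2.19, 0.35, 0.37, 1.78]
    90 [0.64, 0.61, -1.3, 2.05, 0.23, 0.63, 2.45]
60 -1 [0.46, 0.84, 0.11, 1.32, -0.08, 1.42, -1.54] [0.47, 0.95, 0.13, 0.96, -0.1, 1.68, -1.54]
    -30 [0.04, 0.67, -1.31, 2.0, 1.19, 1.4, 2.42]
    0 [-1.72, 0.17, 0.92, 2.25, 0.55, 0.48, -2.85]
    34 [-0.67, 0.08, -0.01, 2.28, 0.18, 0.26, -1.82]
    60 [0.2, 0.2, -0.76, 2.2, -0.35, 0.36, -0.74]
    90 [0.41, 0.38, -0.93, 2.06, -0.28, 0.63, -0.24]
```

Run:
```python
from h import *
def st(l):
    s=env.sense();print(l,round(s["t"],2),np.round(s["ee_pos"],3),round(s["gripper_width"],4),round(s["grasp_force"],1),np.round(s["wrist_force"],1))
R=down(np.radians(39));J=[.446,.289]
env.reach(J+[.24],R);st("above")
env.movel(J+[.11],rate=.2);st("pre")
env.movel(J+[.042],rate=.08);st("at")
effector.grasp(15);st("grip")
env.movel(J+[.25],rate=.15);st("lift")
p,d=viewer.read_camera("side");cv2.imwrite("pics/lift.png",p[:,:,::-1]);np.savez("/tmp/lift.npz",p=p,d=d)
```

```text
above 4.05 [0.447 0.288 0.24 ] 0.092 0.0 [ 0.2 -0.7  0.3]
pre 4.85 [0.446 0.29  0.111] 0.0923 0.0 [-0.1 -0.1  0.3]
at 5.85 [0.446 0.289 0.042] 0.092 0.0 [ 0.   0.3 -0.1]
grip 6.67 [0.446 0.289 0.042] 0.0413 14.9 [-0.4  0.3  0.7]
lift 8.21 [0.446 0.289 0.249] 0.0411 14.8 [ 0.4  0.2 -0.1]
```

View pics/lift.png

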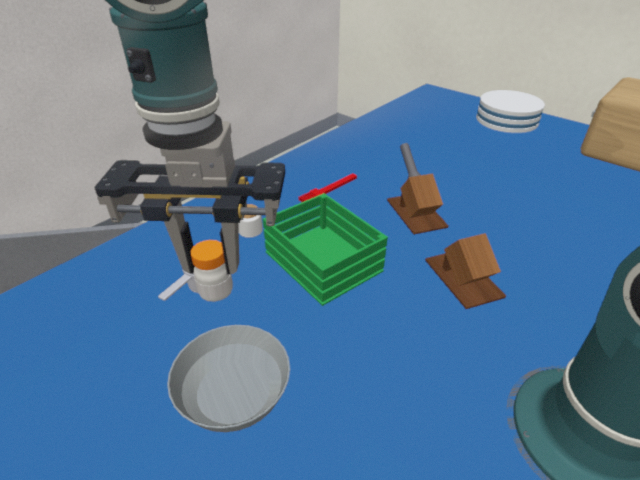

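The jar is held at (210,270), and the bowl is empty and still standing at (228,380). Next I take the jar to the crate, then go above the pestle and look with the wrist camera.

```bash
python3 - <<'E'
from h import *
def st(l):
    s=env.sense();print(l,round(s["t"],2),np.round(s["ee_pos"],3),round(s["gripper_width"],4),round(s["grasp_force"],1),np.round(s["wrist_force"],1))
R=down(np.radians(-11));C=[.538,-.030]
env.reach(C+[.24],R);st("above")
env.movel(C+[.068],rate=.15);st("in")
effector.release();env.pause(.2);st("rel")
env.movel(C+[.25],rate=.2);st("up")
u,R=pestleR(AZ,TH,np.radians(55),-1)
G=O+U*.13+.019*R[:,2]
env.reach(G-.12*R[:,2],R);st("prepestle")
s=env.sense();p,d=viewer.read_camera("wrist");np.savez("/tmp/w.npz",p=p,d=d,e=s["ee_pos"],R=s["tcp_rot"])
cv2.imwrite("pics/w.png",p[:,:,::-1])
p2,d2=viewer.read_camera("scene");cv2.imwrite("pics/s2.png",p2[:,:,::-1]);np.savez("/tmp/s2.npz",p=p2,d=d2)
print("jar",tip_of("scene","jar"),tip_of("side","jar")[:0]);print(search_frame("scene","pestle"))
E
cat > /tmp/m.py <<'E'
import cv2,numpy as np
cv2.imwrite("pics/both.png",cv2.resize(np.hstack([cv2.imread("pics/w.png"),cv2.imread("pics/s2.png")]),(800,300),interpolation=3))
E
python3 /tmp/m.py
```

```text
above 9.52 [ 0.538 -0.028  0.24 ] 0.0414 14.8 [-0.9 -0.1 -1.3]
in 10.82 [ 0.539 -0.03   0.069] 0.0413 14.8 [-0.1 -0.2 -0.1]
rel 11.88 [ 0.538 -0.03   0.068] 0.092 0.0 [-0.3 -0.7  0.3]
up 12.94 [ 0.537 -0.03   0.249] 0.0924 0.0 [ 0.1  0.5 -1.4]
prepestle 14.26 [ 0.576 -0.369  0.207] 0.092 0.0 [ 0.3 -0.2  0.4]
jar [{'at': [0.5369, -0.0282, 0.0048], 'score': 0.9}] []
[{'at': [0.5189, -0.3203, 0.0966], 'score': 0.83}, {'at': [0.424, 0.3196, 0.0217], 'score': 0.6}]
```

View pics/both.png

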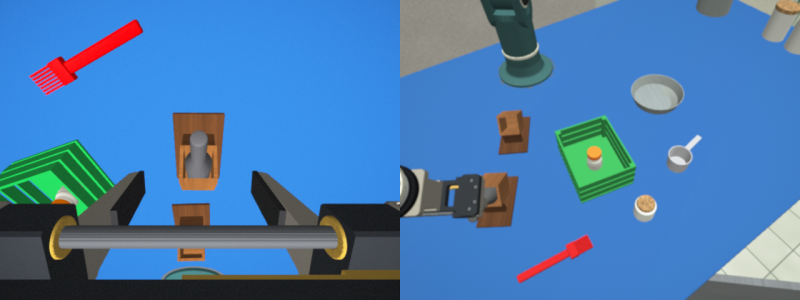

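The jar stands in the crate (right half, (595,157)). In the wrist view on the left, the handle at (200,145) is centred between the fingers. Next I fit the axis from the wrist depth.

Run:
```python
from h import *
z=np.load("/tmp/w.npz");P=cloud("wrist",z["d"],(z["e"],z["R"]))
q=z["p"].astype(int);v,u=np.mgrid[:480,:640]
m=(q.max(-1)-q.min(-1)<25)&(abs(u-320)<45)&(v>190)&(v<310)&(P[...,2]>.05)&(P[...,2]<.17)
X=P[m]
from scipy.optimize import least_squares
def cyl(x,Y):
    th,az=x[2],x[3];w=np.array([np.cos(az)*np.sin(th),np.sin(az)*np.sin(th),np.cos(th)])
    p=O+.13*U;a=p+np.array([-np.sin(AZ),np.cos(AZ),0])*x[0]+np.cross(U,[-np.sin(AZ),np.cos(AZ),0])*x[1]
    return np.linalg.norm(np.cross(Y-a,w),axis=1)-.011
s=(X-O)@U;print(len(X),s.min(),s.max(),np.percentile(s,99.5))
Y=X[(s>.10)&(s<.165)]
r=least_squares(cyl,[0,0,TH,AZ],args=(Y,),loss="soft_l1",f_scale=.001)
print(len(Y),r.x[:2],np.degrees(r.x[2:]),abs(r.fun).mean())
```

```text
2450 -0.008691629317667014 0.1707867041786428 0.16996594900278988
627 [ 0.00114835 -0.00159799] [ 54.9478994  -31.74649385] 0.00014989189973420248
```

Run:
```python
from h import *
def st(l):
    s=env.sense();print(l,round(s["t"],2),np.round(s["ee_pos"],3),round(s["gripper_width"],4),round(s["grasp_force"],1),np.round(s["wrist_force"],1),np.round(s["moment"],2))
u,R=pestleR(AZ,TH,np.radians(55),-1)
G=O+U*.13+.019*R[:,2]+.001*np.array([-np.sin(AZ),np.cos(AZ),0])
env.movel(G,R,rate=.08);st("at")
effector.grasp(50);st("grip")
env.movel(G+.03*U,rate=.05);st("pull1")
env.movel(G+.10*U,rate=.08);st("out")
env.movel(G+.10*U+[0,0,.13],rate=.12);st("up")
for az in (50,60,70,80,90):
    _,Rf=pestleR(np.radians(az),0,np.radians(55),-1)
    c=solver.inverse_kinematics(np.array([.4393,.2965,.055+.035+.13])+.019*Rf[:,2],Rf);print(az,None if c is None else np.round(c,2).tolist())
print(np.round(env.sense()["joint_positions"],2))
p,d=viewer.read_camera("side");cv2.imwrite("pics/out.png",p[:,:,::-1]);np.savez("/tmp/out.npz",p=p,d=d)
```

```text
at 16.16 [ 0.542 -0.348  0.095] 0.0919 0.0 [ 0.2 -0.6  0.2] [-0.11 -0.26 -0.02]
grip 17.23 [ 0.541 -0.348  0.095] 0.021 50.0 [-0.7  0.7 -0.8] [-0.08 -0.29 -0.02]
pull1 17.98 [ 0.563 -0.361  0.113] 0.0208 50.0 [-0.3  0.5 -1. ] [-0.1  -0.26  0.03]
out 19.01 [ 0.611 -0.391  0.152] 0.0212 50.0 [-0.   0.8 -5.6] [-0.45 -0.74  0.  ]
up 20.24 [ 0.611 -0.391  0.281] 0.021 50.0 [ 0.4  0.2 -5.3] [-0.38 -0.75  0.01]
50 [0.31, 0.19, -0.91, 2.28, -0.23, 0.17, -1.03]
60 [0.38, 0.23, -0.92, 2.24, -0.53, 0.27, -0.52]
70 [0.44, 0.29, -0.95, 2.2, -0.54, 0.37, -0.31]
80 [0.52, 0.38, -1.02, 2.14, -0.41, 0.47, -0.25]
90 [0.54, 0.45, -1.04, 2.08, -0.3, 0.58, -0.17]
[ 0.64  0.81 -0.26  0.93  0.15  1.77 -1.69]
```

View pics/out.png

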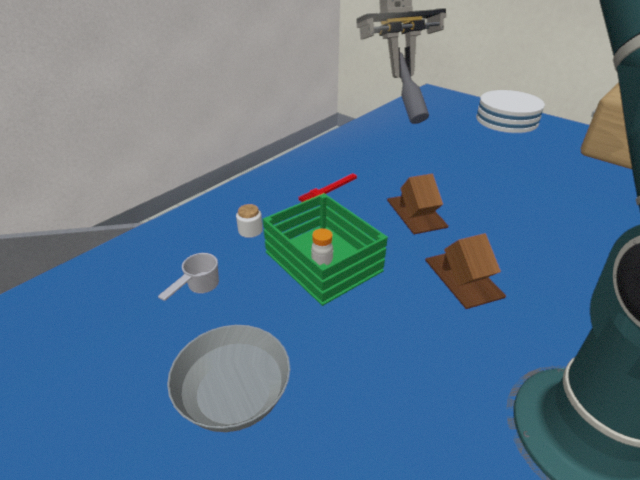

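The pestle is out and held, with its head at (415,108); nothing else has moved. I carry it high over the bowl, turn it upright and measure it there.

```bash
cat >> h.py <<'E'
def st(l):
    s=env.sense();print(l,round(s["t"],2),np.round(s["ee_pos"],3),round(s["gripper_width"],4),round(s["grasp_force"],1),np.round(s["wrist_force"],1),np.round(s["moment"],2))
def measure():
    "cylinder fit to the head, from scene+side clouds in world"
    from scipy.optimize import least_squares
    s=env.sense();Rt=np.array(s["tcp_rot"]);g=np.array(s["ee_pos"])-.019*Rt[:,2]
    Y=[]
    for c in ("scene","side"):
        p,d=viewer.read_camera(c);P=cloud(c,d);q=p.astype(int)
        cv2.imwrite(f"pics/f_{c}.png",p[:,:,::-1])
        m=(d>0)&(np.linalg.norm(P[...,:2]-g[:2],axis=-1)<.11)&(P[...,2]>g[2]-.16)&(P[...,2]<g[2]-.03)&(P[...,2]>.075)&(q.max(-1)<150)&(q.max(-1)-q.min(-1)<25)
        Y.append(P[m]);print(c,m.sum(),P[m].min(0).round(3),P[m].max(0).round(3))
    Y=np.vstack(Y)
    def prof(z): return np.interp(z,[0,.07,.095,.17],[.022,.022,.011,.011])
    def f(x):
        w=np.array([x[0],x[1],1.]);w/=np.linalg.norm(w);o=g+[x[2],x[3],x[4]];v=Y-o;z=v@w
        r=np.linalg.norm(v-np.outer(z,w),axis=1);pz=np.clip(z,0,.17)
        side=r-prof(pz)
        return np.where((r<.019)&(z<.02),z,side)
    r=least_squares(f,[0,0,0,0,-.13],loss="soft_l1",f_scale=.002)
    w=np.array([r.x[0],r.x[1],1.]);w/=np.linalg.norm(w)
    print("axis",w.round(4),"tilt",np.degrees(np.arccos(w[2])).round(1),"origin",(g+r.x[2:]).round(4),"zmin",np.percentile(Y[:,2],.5).round(4),"res",abs(r.fun).mean().round(4))
    return w,g+r.x[2:],g,Rt
E
python3 - <<'E'
from h import *
_,Rf=pestleR(np.radians(85),0,np.radians(55),-1)
T=np.array([.4393,.2965,.055+.035+.13])+.019*Rf[:,2]
env.reach(T+[0,0,.12],Rf);st("over");env.pause(.3)
measure();st("m")
E
python3 -c "
import cv2,numpy as np
cv2.imwrite('pics/b2.png',cv2.resize(np.hstack([cv2.imread('pics/f_scene.png'),cv2.imread('pics/f_side.png')]),(800,300),interpolation=3))"
```

```text
over 22.82 [0.441 0.307 0.325] 0.0208 50.0 [ 0.   0.7 -3.3] [-1.16  0.01 -0.02]
scene 1135 [0.43  0.274 0.214] [0.464 0.307 0.31 ]
side 2301 [0.416 0.281 0.21 ] [0.45 0.32 0.31]
axis [ 1.1e-03 -3.0e-04  1.0e+00] tilt 0.1 origin [0.4401 0.2976 0.208 ] zmin 0.212 res 0.0007
m 23.23 [0.44  0.307 0.324] 0.0208 50.0 [-0.4 -0.4 -4.1] [-1.17  0.04 -0.02]
```

View pics/b2.png

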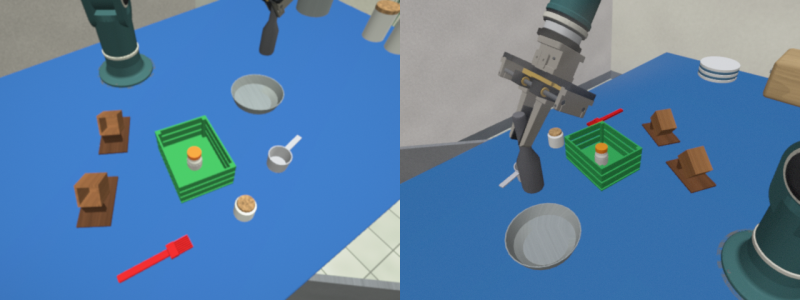

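The pestle hangs upright (0.1° tilt), head down, centred over the bowl. I'll lower it to about 35 mm above the rim and check again.

Run:
```python
from h import *
p=np.array(env.sense()["ee_pos"])
_,Rf=pestleR(np.radians(85),0,np.radians(55),-1)
env.movel(p+[-.0007,-.001,-.117],Rf,rate=.08);env.pause(.5);st("low")
measure()
for c in ("scene","side"): print([(np.round(r["at"],3),round(r["score"],2)) for r in tip_of(c,"bowl_rim")[:1]],[(n,np.round(r["at"],3)) for n in("jar","cup","saltpot","brush") for r in tip_of(c,n)[:1]])
st("end")
```

```text
low 25.33 [0.44  0.306 0.207] 0.0213 50.0 [ 0.4  0.6 -4.3] [-1.13 -0.01  0.04]
scene 874 [0.424 0.274 0.093] [0.464 0.311 0.193]
side 1650 [0.416 0.277 0.091] [0.45  0.319 0.193]
axis [ 0.e+00 -9.e-04  1.e+00] tilt 0.1 origin [0.4395 0.2966 0.0912] zmin 0.0937 res 0.0007
[(array([0.437, 0.3  , 0.052]), 0.7)] [('jar', array([ 0.538, -0.025,  0.004])), ('cup', array([0.675, 0.18 , 0.001])), ('saltpot', array([ 0.442,  0.298, -0.002])), ('brush', array([ 0.717, -0.245, -0.002]))]
[(array([0.436, 0.299, 0.054]), 0.93)] [('jar', array([ 0.541, -0.03 ,  0.001])), ('cup', array([ 0.674,  0.172, -0.003])), ('brush', array([ 0.713, -0.246, -0.003]))]
end 25.93 [0.44  0.306 0.207] 0.0206 50.0 [-0.  -0.1 -4.8] [-1.16  0.05  0.03]
```

View pics/f_side.png

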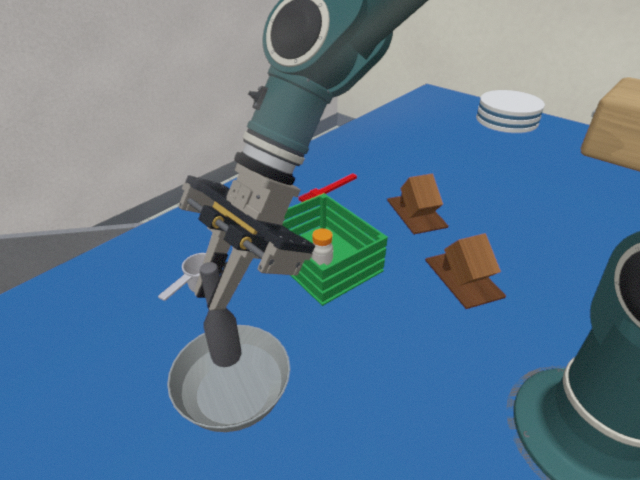

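The pestle hangs upright with its head at (225,350), about 36 mm above the rim and over the bowl's middle. The jar is in the crate at (322,245). I'm handing the job in.

```bash
python3 -c "
from station import workorder
print(workorder.finish_job())"
```

```text
the job is handed in; nothing more can be done
None
```

I handed the job in at about 26 s: the jar is in the green crate, and the pestle is held upright, head down, about 36 mm above the rim over the middle of the bowl; the judge returned no verdict.

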